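# Set the dispenser's dose lever to the third click

## Robot

A 6-joint arm with a two-finger parallel gripper is mounted at the origin on the work surface. World frame = base frame: x ahead of the robot, y to its left, z up, the work surface at z = 0. Lengths are in mm, angles in rad, forces in N, time in s.
With the tool pointing down it reaches from about 375 to 900 mm from the base axis. Payload 3.1 kg.
Tool frame: the origin (TCP) lies on the centre line of the jaws, within the pads' length; the fingertips stand 22 mm ahead of it and the grasp point (between the pads) lies 3 mm ahead of it; z points along the fingers, y is the line along which they close (so a half turn about z gives the same grasp; the last joint's range is limited). The gripper opens to 87 mm and grips with 3 to 60 N. Pads are 19 mm wide; open, the fingers measure 117 mm over their backs; the gripper's body (75 mm by 190 mm) begins 51 mm behind the grasp point.
Start: joints at [-1.492, 0.527, 1.433, -0, 1.181, -0.178], TCP at [158.766, -604.475, 244.548] pointing down, gripper open.
Joint ranges: [-3.08, 3.08], [-0.75, 2.2], [0.22, 2.44], [-1.43, 4.57], [0, 2.65], [-2.85, 2.85]. Speed limits (rad/s): [2.79, 2.79, 3.14, 3.14, 3.14, 3.14].

## Interface

Orientations are given as a 3x3 rotation matrix whose columns are the frame's x, y, z axes.
In Python, from workcell import r gives the robot as it stands.
- The arm moves only by the shell command python3 -m handwheel 'ROWS'. ROWS is JSON, a list of rows, each a list of 7 numbers: the shift along the tool's x, y, z as a fraction of full scale, then the turn, a rotation vector about the tool's x, y, z as a fraction of full scale, then the opening, from -1 (shut) to 1 (fully open). A call has 1 to 20 rows; each row shifts and turns the commanded pose from where the row before left it, along the tool's axes as they then stand; what a row does not reach is not made up. Full scale, the value 1, is 3 cm for a shift and 5 degrees for a turn. A row lasts 1/12 s, in which the tool goes at most 41.7 mm and 7.16 degrees, less where a joint would pass 70% of its speed; a pose out of reach is approached as far as the arm can. A call with a number of a shift or a turn outside -1 to 1 is refused whole. A call with a gripper value outside its range is refused whole. The fingers move at their own pace and stop on an object; the grip force is fixed at half the most. Time passes only in rows, so rows that do not move let the fingers close. It gives the time, the measured TCP pose, the force, the opening and the grip force at its end, in the units of the state.
- r.get_state(): the state, without advancing time (a new reading comes with each control period).
- r.grab_frame(name): name is "scene" or "top" or "wrist"; returns a dict with "image" (420x560x3 uint8, red, green, blue), "vertical_fov" (degrees; the focal length in pixels is half the picture's height over the tangent of half this angle, whatever the lens; pixels are square), "cx", "cy" (the principal point, pixels), "rvec" (rotation vector, rad) and "tvec" (3), from world to camera coordinates, as OpenCV has them. Camera axes: x right, y down, z forward; pixel columns grow to the right and rows downward; lengths in mm; the calibration is good to about 2 mm. A picture is of the moment at which its call begins. There is no depth.
- r.close_job(): hands the job in; it is judged then, once.
The state is a dict: "t": time; "joints": joint angles; "joint_vel": joint speeds; "joint_efforts": joint torques, N m; "tool_pos": TCP position; "tcp_rot": TCP orientation; "contact_force": force on the tool from outside, world axes, zero at the start; "wrist_torque": the same for the moment, N m; "width": opening from 0.0 (shut) to 1.0 (fully open); "grasp_force": force on a finger pad.
Only numpy, scipy, OpenCV 4.12 (cv2) and the standard library are available. Lean on these libraries where they do the work, as an engineer would, in place of code of your own. Each camera call takes 0.05 s, during which the arm holds its last target. There are 200 camera calls.

## Task

Someone left the dose lever on top of the dispenser at an unknown click: with the outside of your fingers, push it back to its end stop at the end away from the round refill cap, then push it forward through the clicks and leave it resting in the third notch from that stop, never going on into the fourth. Only push the lever, without forcing it hard or pinching it between the fingers, and leave the jar and the other things on the tiles where they are.

Things in the scene. Friction and masses are not known exactly. Their poses are not given: they have to be found in the camera images.
- dispenser: White plastic push dispenser, fixed on a tiled stub wall 190 mm high. Origin on the table under the housing's middle; +y is the lever's forward direction, roughly to the robot's left; +x points to the stub wall. Housing 90 mm deep (x), 200 wide (y), flat top 200 mm above the table. A round refill cap (32 mm across, 12 high) stands on top at y = +78 mm; the home end has none.
- lever (a joint): Travel of the lever along the dispenser's +y, m: 0 = home end stop (end away from the cap, robot's right); notches (clicks) where it rests by itself at 0.014, 0.028, 0.042, 0.056 and 0.070 (other end stop). Leaving a notch takes 4 to 8 N; just past half-way it snaps on to the next by itself. Let go within 5 mm of a notch, it centres itself there.
- lever_mid (a point): Centre of the dose lever, a grey upright fin sliding on the dispenser's top: 12 mm thick along the slide, 30 wide across it, 32 high above the housing; this point is 16 mm above the housing's top (216 mm above the table). At joint 0 it is at x = 0, y = -45 mm of the dispenser. Axes parallel to the dispenser's.
- notch0 (a point): Point on the housing top under the lever at home (joint 0). Six short dark ticks 14 mm apart, on the robot side of the dark slot, mark home and the five notches; this is the first.
- notch3 (a point): Point on the housing top under the lever when it sits in the third notch (42 mm from notch0).
- jar: clear glass jar, 64 mm across, 70 mm high, standing under the dispenser's nozzle; origin at the centre of its underside. Leave it alone.
- case: white plastic thermometer case, 130 x 26 x 18 mm, lying flat; origin at the centre of its underside. Leave it alone.
- tweezer: chrome tweezer, 95 mm long, 6 mm high, lying flat; origin at the centre of its underside. Leave it alone.
- dish: round beige ceramic dish, 100 mm across, 25 mm high; origin at the centre of its underside. Leave it alone.
- organizer: orange pill organizer with seven flip lids, 155 x 40 x 24 mm; origin at the centre of its underside. Leave it alone.
- tumbler: white ceramic mug, 72 mm across, 95 mm high; origin at the centre of its underside. Leave it alone.
- lotion: white lotion bottle, 50 mm across, 120 mm high; origin at the centre of its underside. Leave it alone.

How it is judged (in metres and radians):
On the way, in this order (a step that is already met when the one before it is completed fails the run):
1. the lever is back at its home end stop (value of joint lever below 0.004 m), for 0.2 s.
2. the lever sits in the third notch (value of joint lever between 0.038 and 0.046 m), for 0.2 s.
At the end, for the whole second after the job is handed in: the lever rests by itself in the third notch from home (42 mm of travel, within 4 mm), and every other thing is within 15 mm of where it stood (all of step 2 and velocity of joint lever between -0.01 and 0.01 m/s and not (distance of jar from where it was at the start of the episode above 0.015 m) and not (distance of case from where it was at the start of the episode above 0.015 m) and not (distance of tweezer from where it was at the start of the episode above 0.015 m) and not (distance of dish from where it was at the start of the episode above 0.015 m) and not (distance of organizer from where it was at the start of the episode above 0.015 m) and not (distance of tumbler from where it was at the start of the episode above 0.015 m) and not (distance of lotion from where it was at the start of the episode above 0.015 m)); the robot touches nothing.
It fails at once if the lever went on past the third notch into the fourth (value of joint lever above 0.051 m).
It fails at once if the lever was pinched between the fingers (both broad faces pressed at once) (contact force between each of lever_c0, lever_c1 and the fingers above 1 N).
It fails at once if the lever was forced hard (over 30 N) (contact force between any of lever_c0, lever_c1 and anything else above 30 N).
It fails at once if a bystander was moved, lifted or knocked over (distance of any of jar, case, tweezer, dish, organizer, tumbler, lotion from where it was at the start of the episode above 0.015 m).
It also fails if it takes over 48 s, if anything falls off the work surface, if the arm or the gripper's body presses on something with over 40 N, if the wrist force passes 120 N, or if a joint passes its speed limit or range.

## Working session

There is one attempt and no reset: what is moved stays moved. The work goes in short steps, Python scripts to look and compute and a shell command to move; the robot and the scene stay as the last step left them, time stands still between calls to the robot, and variables do not carry over. Pictures are saved under pics/ and viewed, at most 11 in all, crops included, and the job is handed in when it is done.

```bash
mkdir -p pics; cat > h.py <<'E'
import numpy as np, cv2
from workcell import r
def save(n,f):
    d=r.grab_frame(n); cv2.imwrite(f,d["image"][:,:,::-1]); 
    np.savez(f[:-4],**{k:v for k,v in d.items()}); return d
def K(d):
    f=210/np.tan(np.radians(d["vertical_fov"])/2); return np.array([[f,0,d["cx"]],[0,f,d["cy"]],[0,0,1.]])
def ray(d,u,v,z):
    R=cv2.Rodrigues(np.array(d["rvec"],float))[0]; t=np.array(d["tvec"],float).ravel()
    c=-R.T@t; w=R.T@np.linalg.inv(K(d))@[u,v,1]; return c+w*(z-c[2])/w[2]
def proj(d,p):
    return cv2.projectPoints(np.array(p,float).reshape(-1,1,3),np.array(d["rvec"],float),np.array(d["tvec"],float),K(d),None)[0].reshape(-1,2)
E
python3 -c "
from h import *
a=save('scene','pics/s.png');b=save('top','pics/t.png')
for d in(a,b):print({k:v for k,v in d.items() if k!='image'})
print(r.get_state())"
```

```text
{'vertical_fov': 56.51184337629091, 'cx': 275.14670180994415, 'cy': 214.1388725229913, 'rvec': array([ 1.88540643,  1.68661476, -0.6451743 ]), 'tvec': array([ -56.36480495, -281.59361399, 1327.48735919])}
{'vertical_fov': 45.481266035083124, 'cx': 272.9494449219853, 'cy': 206.45546775633423, 'rvec': array([ 2.19766208, -2.16278241,  0.09916288]), 'tvec': array([ -10.20316214,  527.79484259, 1143.95873617])}
{'t': 0.1, 'joints': array([-1.49249935e+00,  5.28391606e-01,  1.43375270e+00, -9.09396478e-06,
        1.18143915e+00, -1.78496848e-01]), 'joint_vel': array([-0.00060775, -0.00082901, -0.00228235, -0.00159015,  0.00071075,
        0.00103878]), 'joint_efforts': array([-4.76105961e-04, -4.40984094e+01, -1.77150249e+01,  6.35548937e-02,
        5.34155779e-02, -4.63462220e-05]), 'tool_pos': array([ 158.71697957, -603.87269315,  243.66498759]), 'tcp_rot': array([[ 9.67208404e-01,  2.53984007e-01, -1.64102487e-04],
       [ 2.53983825e-01, -9.67206431e-01,  1.98404973e-03],
       [ 3.45195921e-04, -1.96066895e-03, -9.99998018e-01]]), 'contact_force': array([-0.22947691,  0.56600035, -1.05103132]), 'wrist_torque': array([-0.01784481, -0.01531409,  0.00920085]), 'grasp_force': 0.0, 'width': 0.998391692328094}
```

View pics/s.png

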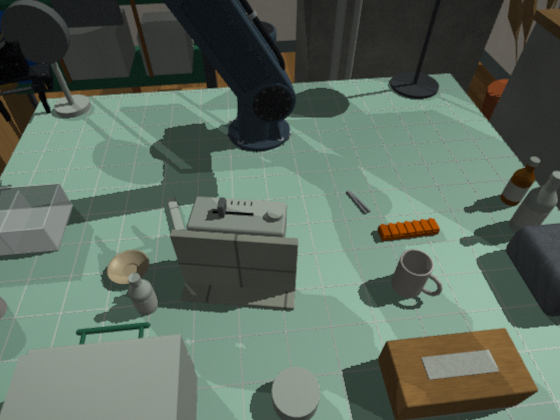

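View pics/t.png

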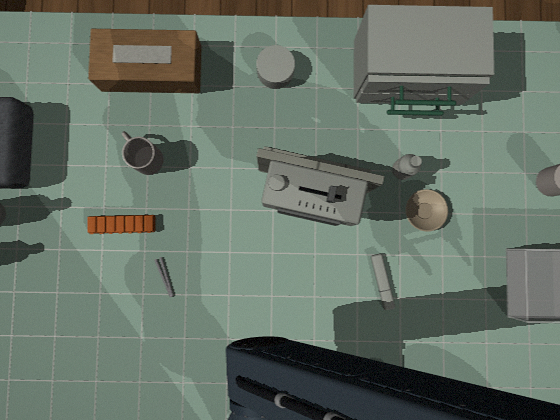

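The dispenser appears in the top view with its cap at about (279,182), the lever at about (338,193) and the ticks along (300–335, 203–212). Next I'll enlarge both crops.

```bash
python3 -c "
from h import *
a=cv2.imread('pics/t.png')[140:235,250:390];b=cv2.imread('pics/s.png')[185:245,160:310]
a=cv2.resize(a,None,fx=5,fy=5,interpolation=2);b=cv2.resize(b,None,fx=5,fy=5,interpolation=2)
cv2.imwrite('pics/tc.png',a);cv2.imwrite('pics/sc.png',b)"
```

```text
(no output)
```

View pics/tc.png

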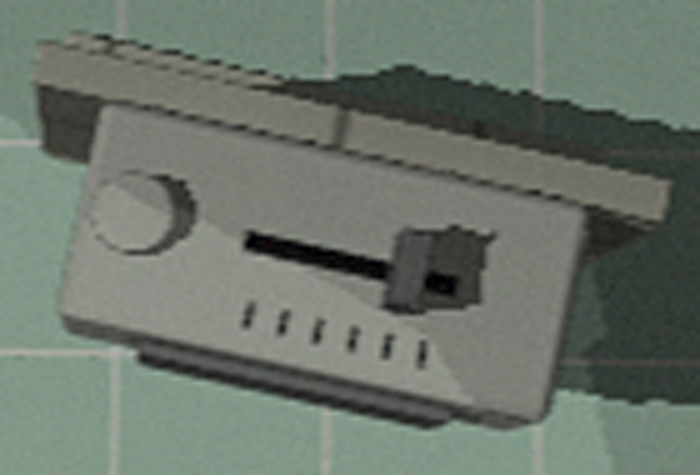

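View pics/sc.png

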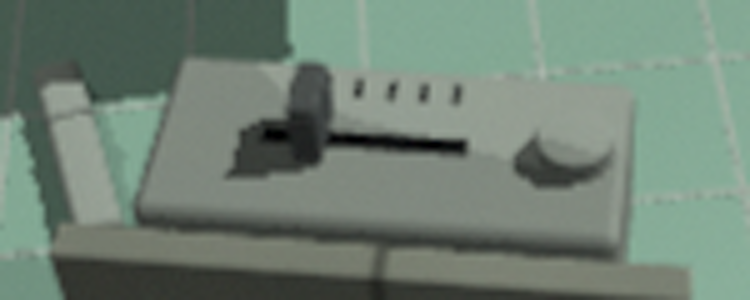

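```bash
cat > fit.py <<'E'
from h import *
from scipy.optimize import least_squares
T=dict(np.load('pics/t.npz'));S=dict(np.load('pics/s.npz'))
tk=[(422,354),(387,347),(352,339),(318,331),(284,323),(249,316)]
P=[(250+u/5,140+v/5) for u,v in tk]
g=lambda u,v,z:ray(T,250+u/5,140+v/5,z)[:2]
W=np.array([g(u,v,200) for u,v in tk]); cap=g(141,213,212)
d=W[5]-W[0];print('tick span',np.linalg.norm(d),'(70)');yd=d/np.linalg.norm(d);xd=np.array([yd[1],-yd[0]])
# slot line, x=0
sl=g(262,242,200);print('slot-cap x diff',(sl-cap)@xd)
m=W.mean(0); o=m+xd*((cap+sl)/2-m)@xd + yd*10   # tick mean is y=-10
print('tick x off',(W-o)@xd,'tick y',(W-o)@yd,'cap',(cap-o)@xd,(cap-o)@yd,'(0,78)')
for c in[(103,105),(588,210),(545,413),(62,318)]: q=g(*c,200)-o;print('corner',q@xd,q@yd)
# scene view check
sc=[(459,94),(425,92),(392,90),(358,88)]
for u,v in sc:
  q=ray(S,160+u/5,185+v/5,200)[:2]-o;print('scene tick',q@xd,q@yd)
q=ray(S,160+565/5,185+145/5,212)[:2]-o;print('scene cap',q@xd,q@yd)
print('o',o,'yd',yd,'xd',xd)
for j in(0,14,28):
  y=-45+j
  for D,nm,off,bas in((T,'top',(250,140),0),(S,'scene',(160,185),0)):
    pts=[(*(o+xd*a+yd*(y+b)),z) for z in(200,232) for a,b in((-15,-6),(-15,6),(15,6),(15,-6))]
    print(j,nm,((proj(D,pts)-off)*5).round().astype(int).tolist())
E
python3 fit.py
```

```text
tick span 69.8529627817043 (70)
slot-cap x diff 0.6482483347987347
tick x off [-32.41324011 -32.67974441 -32.55883705 -32.35274986 -32.14658412
 -32.41324011] tick y [-94.0025276  -79.93639257 -65.7838977  -52.01180071 -38.23445535
 -24.14956482] cap -3.186539125964924 26.130717275914833 (0,78)
corner 37.44101349855956 50.30558624726408
corner 37.86872237123701 -146.62562739907915
corner -44.78143464179088 -146.1257371754936
corner -49.105522218154654 47.78768896961008
scene tick -31.647004965879066 -19.4094582395718
scene tick -31.54667273666921 -33.98016944165318
scene tick -31.48309125926114 -48.15705871237417
scene tick -31.382373746581745 -62.788951644103825
scene cap 3.843377644998263 29.360201731239954
o [556.57567621 -36.63627245] yd [0.1996193  0.97987353] xd [ 0.97987353 -0.1996193 ]
0 top [[325, 288], [295, 281], [311, 208], [340, 214], [332, 279], [301, 272], [318, 197], [348, 203]]
0 scene [[379, 118], [408, 120], [397, 174], [368, 172], [373, 65], [402, 67], [391, 121], [361, 119]]
14 top [[290, 280], [260, 274], [276, 200], [306, 207], [296, 271], [266, 265], [282, 189], [313, 195]]
14 scene [[412, 120], [441, 122], [431, 176], [402, 174], [407, 67], [436, 69], [426, 124], [396, 122]]
28 top [[255, 273], [226, 266], [242, 193], [271, 199], [261, 263], [230, 257], [246, 181], [277, 188]]
28 scene [[445, 122], [474, 124], [464, 178], [435, 176], [441, 70], [470, 71], [461, 126], [431, 124]]
```

```bash
sed -i 's|o=m+xd\*((cap+sl)/2-m)@xd|o=m+xd*(((cap+sl)/2-m)@xd)|' fit.py; python3 fit.py
```

```text
tick span 69.8529627817043 (70)
slot-cap x diff 0.6482483347987347
tick x off [-29.55082515 -29.81732945 -29.6964221  -29.4903349  -29.28416917
 -29.55082515] tick y [-44.98275448 -30.91661944 -16.76412458  -2.99202759  10.78531778
  24.87020831] cap -0.3241241673994391 75.15049040101081 (0,78)
corner 40.30342845712506 99.32535937236005
corner 40.73113732980249 -97.60585427398316
corner -41.91901968322539 -97.10596405039763
corner -46.24310725958917 96.80746209470607
scene tick -28.784590007313582 29.61031488552418
scene tick -28.684257778103728 15.039603683442799
scene tick -28.620676300695653 0.8627144127218067
scene tick -28.51995878801626 -13.769178519007847
scene cap 6.70579260356375 78.37997485633592
o [543.98557853 -84.09805726] yd [0.1996193  0.97987353] xd [ 0.97987353 -0.1996193 ]
0 top [[444, 321], [415, 315], [430, 241], [460, 248], [456, 314], [425, 307], [441, 231], [472, 238]]
0 scene [[266, 106], [294, 107], [280, 161], [251, 159], [256, 53], [285, 55], [271, 108], [241, 106]]
14 top [[410, 314], [380, 307], [396, 234], [425, 240], [420, 306], [389, 299], [406, 223], [436, 230]]
14 scene [[298, 108], [326, 110], [314, 163], [285, 161], [290, 55], [319, 57], [305, 110], [276, 109]]
28 top [[375, 306], [345, 300], [361, 226], [391, 233], [384, 298], [354, 291], [370, 215], [400, 222]]
28 scene [[331, 110], [359, 112], [347, 165], [318, 163], [323, 57], [352, 59], [340, 113], [310, 111]]
```

Both views put the lever at joint ≈ 14 mm (first click). In dispenser axes, tool x should equal +x and tool y should equal −y. I'll raise, rotate 26.2° about tool z and close the gripper.

```bash
python3 -m handwheel '[[0,0,-0.8,0,0,0,-1],[0,0,-0.8,0,0,0,-1],[0,0,0,0,0,0.87,-1],[0,0,0,0,0,0.87,-1],[0,0,0,0,0,0.87,-1],[0,0,0,0,0,0.87,-1],[0,0,0,0,0,0.87,-1],[0,0,0,0,0,0.87,-1],[0,0,0,0,0,0,-1]]'; python3 -m handwheel '[[0.4,-0.8,0,0,0,0,-1],[0.4,-0.8,0,0,0,0,-1],[0.4,-0.8,0,0,0,0,-1],[0.4,-0.8,0,0,0,0,-1],[0.4,-0.8,0,0,0,0,-1],[0.4,-0.8,0,0,0,0,-1],[0.4,-0.8,0,0,0,0,-1],[0.4,-0.8,0,0,0,0,-1],[0.4,-0.8,0,0,0,0,-1],[0.4,-0.8,0,0,0,0,-1],[0.4,-0.8,0,0,0,0,-1],[0.4,-0.8,0,0,0,0,-1],[0.4,-0.8,0,0,0,0,-1],[0.4,-0.8,0,0,0,0,-1],[0.4,-0.8,0,0,0,0,-1],[0.4,-0.8,0,0,0,0,-1],[0.4,-0.8,0,0,0,0,-1],[0.4,-0.8,0,0,0,0,-1],[0,0,0,0,0,0,-1],[0,0,0,0,0,0,-1]]'
cat > st.py <<'E'
from h import *
o=np.array([543.99,-84.10]);yd=np.array([.1996,.9799]);xd=np.array([.9799,-.1996])
s=r.get_state();q=s['tool_pos'][:2]-o;R=s['tcp_rot']
print('t',s['t'],'disp x,y,z',q@xd,q@yd,s['tool_pos'][2],'width',s['width'],'yaw err deg',np.degrees(np.arcsin(R[:2,1]@xd)),'Rz',R[:,2].round(3))
f=s['contact_force'];print('F disp x,y,z',f[:2]@xd,f[:2]@yd,f[2])
E
python3 st.py
```

```text
t: 0.85
tool_pos: [158.7, -604.1, 292.0]
tcp_rot: [[0.98, -0.199, -0.0], [-0.199, -0.98, 0.001], [-0.0, -0.001, -1.0]]
contact_force: [0.2, -0.4, 0.8]
width: 0.402
grasp_force: 0.0
t: 2.52
tool_pos: [456.1, -222.5, 292.3]
tcp_rot: [[0.981, -0.193, -0.001], [-0.193, -0.981, 0.0], [-0.001, 0.0, -1.0]]
contact_force: [0.0, 0.7, -0.1]
width: 0.003
grasp_force: 0.0
t 2.5167 disp x,y,z -58.465587146082584 -153.1799034616499 292.34788723244304 width 0.0027904036797083824 yaw err deg 0.39044557746232317 Rz [-0.001  0.    -1.   ]
F disp x,y,z -0.10487544638215182 0.6679112685299706 -0.14470973006963173
```

```bash
python3 -m handwheel '[[0.24,-0.69,0,0,0,0,-1],[0.24,-0.69,0,0,0,0,-1],[0.24,-0.69,0,0,0,0,-1],[0.24,-0.69,0,0,0,0,-1],[0.24,-0.69,0,0,0,0,-1],[0.24,-0.69,0,0,0,0,-1],[0.24,-0.69,0,0,0,0,-1],[0.24,-0.69,0,0,0,0,-1],[0,0,0,0,0,0,-1],[0,0,0,0,0,0,-1]]'>/dev/null
python3 st.py; python3 -c "
from h import *
save('top','pics/t2.png');save('wrist','pics/w2.png');save('scene','pics/s2.png')
s=cv2.imread('pics/s2.png')[130:250,150:310];w=cv2.imread('pics/w2.png')
cv2.imwrite('pics/m2.png',np.vstack([cv2.resize(s,(400,300)),cv2.resize(w,(400,300))]))"
```

```text
t 3.35 disp x,y,z -1.4018167162553545 10.921291789664766 292.2628473397992 width 0.007308249164846905 yaw err deg 0.22065136765503449 Rz [-0.001 -0.001 -1.   ]
F disp x,y,z -0.8486141863575976 -0.09512943937875647 0.2200482770228921
```

View pics/m2.png

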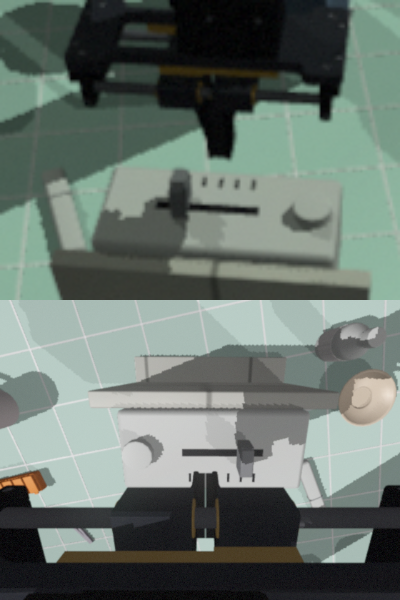

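Scene crop: fingers are beyond and right of the lever, on the cap side of it. Wrist view (400-px scale): slot spans (182–263,152), cap top is at about (140,150), and the lever is at about (245,160), so it is on the −y side of the fingers. Checking this against the calibration.

```bash
python3 -c "
from h import *
from st import o,xd,yd
D=dict(np.load('pics/w2.npz'))
c=D['image'][165:260,150:450];cv2.imwrite('pics/wc.png',cv2.resize(c,(780,247),interpolation=2)[:,:,::-1])
def px(x,y,z):
  return ((proj(D,[(*(o+xd*x+yd*y),z)])[0]-(150,165))*2.6).round().tolist()
print('cap',px(0,78,212));print('tick',[px(-29.5,-45+14*i,200) for i in range(6)])
print('corners',[px(a,b,200) for a in(-45,45) for b in(-100,100)])
print('lever',[px(a,-31+b,z) for z in(200,232) for a in(-15,15) for b in(-6,6)])
"
```

```text
t 3.5 disp x,y,z -1.6514903719353116 9.988716089004296 292.4074583747447 width 0.008028351772223143 yaw err deg 0.06130524751433745 Rz [-0.001 -0.    -1.   ]
F disp x,y,z -0.04586315864947166 -0.16602161737381568 -0.47323974431642213
cap [117.0, 141.0]
tick [[539.0, 218.0], [494.0, 218.0], [448.0, 218.0], [402.0, 218.0], [356.0, 218.0], [310.0, 218.0]]
corners [[713.0, 263.0], [69.0, 263.0], [755.0, -26.0], [35.0, -26.0]]
lever [[516.0, 174.0], [476.0, 174.0], [522.0, 78.0], [481.0, 78.0], [538.0, 222.0], [492.0, 222.0], [546.0, 114.0], [498.0, 114.0]]
```

View pics/wc.png

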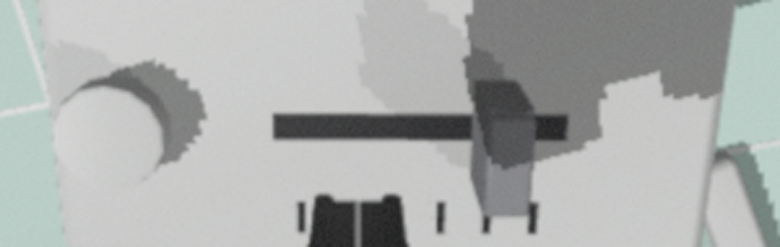

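Everything agrees with a +2 mm shift along y and the lever at 14 mm. Contact is expected at TCP y ≈ −8. I'll descend and close the gap gently.

```bash
python3 -m handwheel '[[0.05,0,0.48,0,0,0,-1],[0,0,0.48,0,0,0,-1],[0,0,0.48,0,0,0,-1],[0,0,0.48,0,0,0,-1],[0,0.08,0,0,0,0,-1],[0,0.08,0,0,0,0,-1],[0,0.08,0,0,0,0,-1],[0,0.08,0,0,0,0,-1],[0,0.08,0,0,0,0,-1],[0,0,0,0,0,0,-1],[0,0,0,0,0,0,-1]]'>/dev/null; python3 st.py
python3 -m handwheel '[[0,0.05,0,0,0,0,-1],[0,0.05,0,0,0,0,-1],[0,0.05,0,0,0,0,-1],[0,0.05,0,0,0,0,-1],[0,0,0,0,0,0,-1]]'>/dev/null; python3 st.py
```

```text
t 4.4167 disp x,y,z 0.4596154217048222 -0.8250262819631695 235.51378712201108 width 0.00768156418419105 yaw err deg 0.10524771462038093 Rz [ 0.001 -0.    -1.   ]
F disp x,y,z 0.6518914243571527 -0.23554498761594006 -0.4717752828398416
t 4.8333 disp x,y,z 0.24139216840173755 -6.862512876072298 234.92427824090373 width 0.0038957932542971713 yaw err deg 0.11796722491215068 Rz [-0. -0. -1.]
F disp x,y,z -0.05267470548388976 0.10627659851657464 -0.8162219855779118
```

```bash
for i in 1 2 3 4; do python3 -m handwheel '[[0,0.05,0,0,0,0,-1],[0,0.05,0,0,0,0,-1],[0,0,0,0,0,0,-1]]'>/dev/null; python3 st.py; done
```

```text
t 5.0833 disp x,y,z 0.24576685338240564 -9.828877211229761 234.92676198751764 width 0.004801331784853782 yaw err deg 0.1177414781426562 Rz [-0. -0. -1.]
F disp x,y,z -0.4223709501390108 0.8401117833549563 -0.7995661451790838
t 5.3333 disp x,y,z 0.2845527452685386 -12.858009499357816 234.9522775516192 width 0.003729267801903582 yaw err deg 0.11585378363911929 Rz [ 0. -0. -1.]
F disp x,y,z -0.26316808592703506 1.0399427131475798 0.26891276055010693
t 5.5833 disp x,y,z 0.18236002071080096 -14.43437084152212 235.0218820342707 width 0.001904281057484409 yaw err deg 0.07184867559901448 Rz [ 0.001  0.003 -1.   ]
F disp x,y,z 0.5266511121008114 4.7238997048154765 0.9579473082862096
t 5.8333 disp x,y,z 0.17693339635226268 -19.011387176693848 234.95772052320677 width 0.006815778698822427 yaw err deg 0.1445667869013601 Rz [-0.    -0.001 -1.   ]
F disp x,y,z -0.07122968460525998 1.4156678792535033 0.6745840138165801
```

```bash
for i in 1 2 3; do python3 -m handwheel '[[0,0.05,0,0,0,0,-1],[0,0.03,0,0,0,0,-1],[0,0,0,0,0,0,-1]]'>/dev/null; python3 st.py|cut -c1-70; done; python3 -c "
from h import *
from st import o,xd,yd
D=save('wrist','pics/w3.png');S=save('scene','pics/s3.png')
c=D['image'][165:260,150:450];c2=S['image'][185:245,160:310]
cv2.imwrite('pics/m3.png',np.vstack([cv2.resize(c,(780,247),interpolation=2),cv2.resize(c2,(780,312),interpolation=2)])[:,:,::-1])
"
```

```text
t 6.0833 disp x,y,z 0.30675767354710226 -21.7396921048343 234.92164932
F disp x,y,z -0.5426277551242094 0.5452713570072802 -0.484340142850733
t 6.3333 disp x,y,z 0.3320235426410067 -23.812880600905604 234.9512781
F disp x,y,z -0.39879989063127996 -0.06277864217252323 -0.481272940501
t 6.5833 disp x,y,z 0.29097737086476055 -26.024472889968955 234.945610
F disp x,y,z 0.6491984548018693 0.4689036581877543 -0.0900871469625163
t 6.5833 disp x,y,z 0.29097737086476055 -26.024472889968955 234.94561041549548 width 0.0038863907483756457 yaw err deg 0.11611397125827574 Rz [ 0. -0. -1.]
F disp x,y,z 0.6491984548018693 0.4689036581877543 -0.09008714696251637
```

View pics/m3.png

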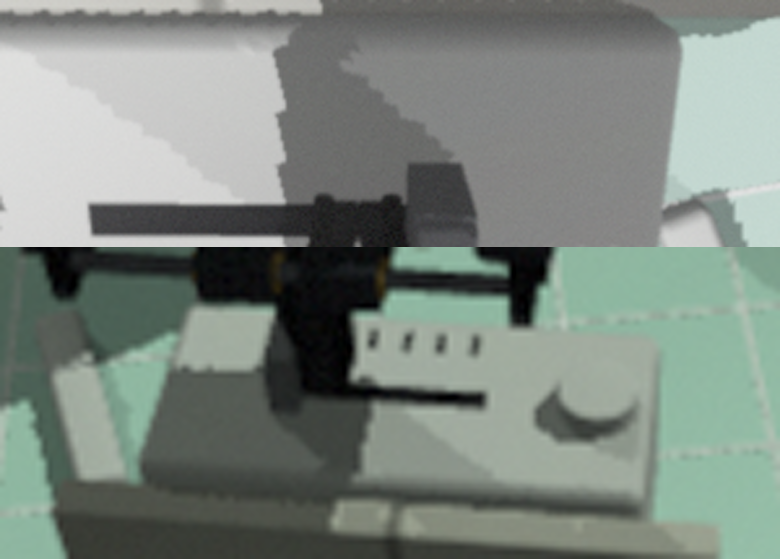

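The lever has snapped one click toward home: its left edge in the scene moved from about 287 to 257 at the same scale, which is 14 mm. I'll nudge on to feel the stop.

```bash
for i in 1 2 ; do python3 -m handwheel '[[0,0.03,0,0,0,0,-1],[0,0,0,0,0,0,-1]]'>/dev/null; python3 st.py|cut -c1-70; done
```

```text
t 6.85 disp x,y,z 0.2556840833570277 -26.77762742546217 234.9362175461
F disp x,y,z -0.9205035081368165 0.5378858816680083 0.3386675480257787
t 7.0167 disp x,y,z 0.25074596465279475 -27.653355672623928 234.940383
F disp x,y,z -0.44161303243506256 -1.218007976348276 0.441083991986081
```

```bash
for i in 1 2 ; do python3 -m handwheel '[[0,0.03,0,0,0,0,-1],[0,0,0,0,0,0,-1]]'>/dev/null; python3 st.py|cut -c1-70; done
```

```text
t 7.1833 disp x,y,z 0.2315274095119081 -27.7590993177767 234.971973063
F disp x,y,z 0.36291852839096594 3.257093572362489 0.7523864738736392
t 7.35 disp x,y,z 0.23280481256979596 -27.877049294747888 234.97696071
F disp x,y,z 0.704723952415428 5.463443933525057 1.5000753567365261
```

Home stop felt at TCP y ≈ −27.7, and 14 mm from the first contact as expected. Now I'll hop over to the other side; forward contact is expected at about −58.

```bash
python3 -m handwheel '[[0,0,0,0,0,0,-1],[0,0,0,0,0,0,-1],[0,-0.1,0,0,0,0,-1],[0,-0.05,-0.1,0,0,0,-1],[0,0,-0.33,0,0,0,-1],[0,0,-0.33,0,0,0,-1],[0,0,-0.33,0,0,0,-1],[0,0,-0.33,0,0,0,-1],[0,0.4,0,0,0,0,-1],[0,0.4,0,0,0,0,-1],[0,0.4,0,0,0,0,-1],[0,0.4,0,0,0,0,-1],[0,0,0,0,0,0,-1],[0,0,0,0,0,0,-1]]'>/dev/null; python3 st.py;python3 -c "
from h import *
S=save('scene','pics/s4.png')
c2=S['image'][165:245,160:310]
cv2.imwrite('pics/m4.png',cv2.resize(c2,None,fx=5,fy=5,interpolation=2)[:,:,::-1])"
```

```text
t 8.5167 disp x,y,z 0.08696279433206867 -74.09243372210285 276.95447595551786 width 0.008499486068895275 yaw err deg -0.015652553409685275 Rz [-0.001  0.001 -1.   ]
F disp x,y,z 0.8806180669019733 0.37531769393549524 -0.860567176727076
```

View pics/m4.png

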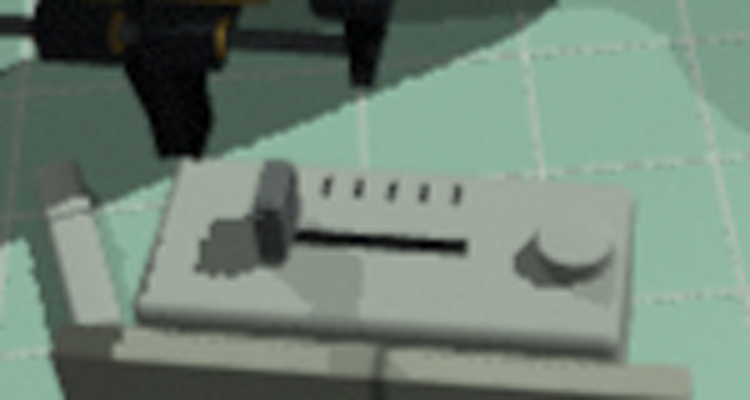

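The lever is now home: it spans x ≈ 255–298, five ticks are visible to its right, and the slot has closed up behind it. The fingers are clear on the home side. Descend and approach.

```bash
python3 -m handwheel '[[0,0,0.35,0,0,0,-1],[0,0,0.35,0,0,0,-1],[0,0,0.35,0,0,0,-1],[0,0,0.35,0,0,0,-1],[0,-0.1,0,0,0,0,-1],[0,-0.1,0,0,0,0,-1],[0,-0.1,0,0,0,0,-1],[0,-0.1,0,0,0,0,-1],[0,0,0,0,0,0,-1]]'>/dev/null; python3 st.py
for i in 1 2 3 4; do python3 -m handwheel '[[0,-0.05,0,0,0,0,-1],[0,-0.05,0,0,0,0,-1],[0,0,0,0,0,0,-1]]'>/dev/null; python3 st.py|cut -c1-70; done
```

```text
t 9.3167 disp x,y,z 0.6350301409762648 -60.16950407570615 236.13697291698367 width 0.0012415758987735191 yaw err deg 0.1743448063512664 Rz [ 0.001 -0.    -1.   ]
F disp x,y,z -0.17527678137649064 -0.4998529039638933 -0.5451582358680688
t 9.5667 disp x,y,z 0.580020010910412 -57.97505826192121 235.966237030
F disp x,y,z 0.050016615871897555 -0.9168084900282027 0.17702335112806
t 9.8167 disp x,y,z 0.6108427696408177 -57.007988827882365 236.0152051
F disp x,y,z -2.0603046683626536 -7.101806817090395 2.1839654878280914
t 10.0667 disp x,y,z 0.47729687921357616 -51.65094434742581 235.698858
F disp x,y,z 0.03957789944758656 -0.08508938172629886 -0.0988861714017
t 10.3167 disp x,y,z -0.03373754000251427 -48.04635073454575 235.29977
F disp x,y,z -0.04636998026536065 -0.31762868577968423 0.1245501700156
```

Contact was at about −58 as predicted, and the first click has gone. The next snaps should come near −37 and −23.

```bash
for i in 1 2 3 4 5; do python3 -m handwheel '[[0,-0.05,0,0,0,0,-1],[0,-0.04,0,0,0,0,-1],[0,0,0,0,0,0,-1]]'>/dev/null; python3 st.py|cut -c1-70; done
```

```text
t 10.5667 disp x,y,z 0.145615457032053 -45.726438294411764 235.4462843
F disp x,y,z 0.07875910557378948 0.17687153030322056 0.059294006782793
t 10.8167 disp x,y,z 0.2854420146021518 -43.745636611128255 235.542415
F disp x,y,z 0.002458918599815763 -0.8065517489691909 0.03459434770115
t 11.0667 disp x,y,z 0.29165337278368203 -40.85824995419634 235.533765
F disp x,y,z -0.2526885222352345 -2.6937110228762875 -0.54590181296815
t 11.3167 disp x,y,z 0.30233162318578044 -37.35974241016911 235.549893
F disp x,y,z -0.3329670905736304 -0.25230000931865826 0.49468227849661
t 11.5667 disp x,y,z 0.17965587123255525 -34.72229225814614 235.533622
F disp x,y,z 0.09674083072933566 0.4102577665846339 0.0853080668940513
```

Second click done. On to the third, stopping near −21.

```bash
for i in 1 2 3 4; do python3 -m handwheel '[[0,-0.05,0,0,0,0,-1],[0,-0.04,0,0,0,0,-1],[0,0,0,0,0,0,-1]]'>/dev/null; python3 st.py|cut -c1-70; done
```

```text
t 11.8167 disp x,y,z 0.20886031290897614 -32.32441226250664 235.546652
F disp x,y,z -0.1679513131929381 -0.8030356600900823 -0.53152351431495
t 12.0667 disp x,y,z 0.2649842423195187 -29.96172071792652 235.5636228
F disp x,y,z -0.3543910294577722 -0.16892097112220952 0.39373078127334
t 12.3167 disp x,y,z 0.29899144421251306 -27.681930287773067 235.58924
F disp x,y,z -0.9148007506888378 -2.8897598705785414 0.363510806955666
t 12.5667 disp x,y,z 0.3024903809573491 -23.934944102906748 235.556684
F disp x,y,z 0.5344568657940905 -0.0558270263557893 -0.017733982905025
```

```bash
python3 -m handwheel '[[0,-0.05,0,0,0,0,-1],[0,0,0,0,0,0,-1]]'>/dev/null; python3 st.py|cut -c1-70
python3 -m handwheel '[[0,0.3,0,0,0,0,-1],[0,0.3,0,0,0,0,-1],[0,0,-0.8,0,0,0,-1],[0,0,-0.8,0,0,0,-1],[0,0.8,-0.5,0,0,0,-1],[0,0.8,0,0,0,0,-1],[0,0,0,0,0,0,-1],[0,0,0,0,0,0,-1]]'>/dev/null;python3 st.py; python3 -c "
from h import *
S=save('scene','pics/s5.png');T=save('top','pics/t5.png')
c2=S['image'][165:245,160:310]
cv2.imwrite('pics/m5.png',cv2.resize(c2,None,fx=5,fy=5,interpolation=2)[:,:,::-1])"
```

```text
t 12.7333 disp x,y,z 0.18655611065740868 -22.359613436971888 235.52643
F disp x,y,z 0.1501848614402968 -0.06475979447217758 -0.25228038789959
t 13.4 disp x,y,z 0.3083417713495914 -90.70111906286598 298.64952914147557 width 0.004112322008014525 yaw err deg -0.04159622106008501 Rz [ 0.  0. -1.]
F disp x,y,z -0.14381065831958095 0.38401244831388176 -0.31095922786633934
```

View pics/m5.png

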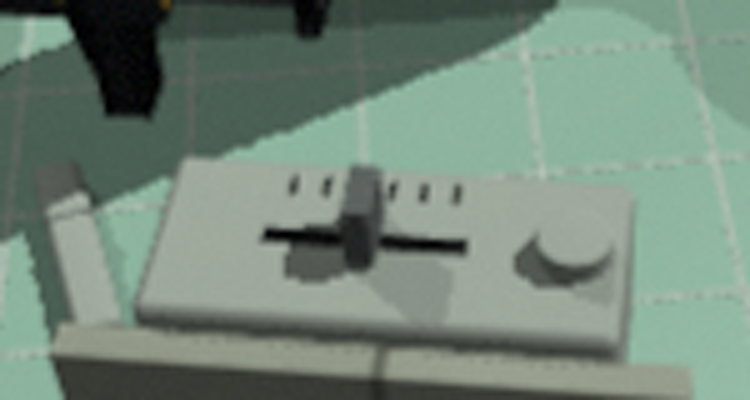

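The lever centre (361) looks about midway between where notches 2 and 3 should show (344 and 377). I'll measure it properly.

```bash
python3 -c "
from h import *
from st import o,xd,yd
S=save('scene','pics/s6.png');
A=[dict(np.load(f'pics/{n}.npz'))['image'] for n in('s','s4','s5')]+[S['image']]
for a in A:
  g=cv2.resize(cv2.cvtColor(a[165:245,160:310],6),None,fx=5,fy=5,interpolation=2)
  for v in(180,200): 
    w=np.where(g[v,200:480]<105)[0]+200; print(v,w.min() if len(w) else 0,w.max() if len(w) else 0,end=' | ')
  print()
for y0 in(2,4):
 for j in(0,14,28,35,42):
  P=proj(S,[(*(o+xd*a+yd*(y0-45+j+b)),232) for a,b in((-15,-6),(15,-6),(-15,6),(15,6))]);print(y0,j,((P-(160,165))*5).round().tolist())
"
```

```text
t 13.5 disp x,y,z -0.16100548981807536 -89.10659319654225 298.0189186621579 width 0.005488466981794009 yaw err deg 0.07885256276145397 Rz [-0.001  0.001 -1.   ]
F disp x,y,z -0.0789015214985448 -0.5540163836444522 0.6830363800020469
180 293 331 | 200 289 459 | 
180 262 330 | 200 256 458 | 
180 294 378 | 200 347 458 | 
180 293 378 | 200 347 458 | 
2 0 [[261.0, 153.0], [246.0, 207.0], [290.0, 155.0], [276.0, 209.0]]
2 14 [[294.0, 155.0], [280.0, 209.0], [323.0, 157.0], [310.0, 211.0]]
2 28 [[328.0, 157.0], [315.0, 211.0], [357.0, 159.0], [345.0, 213.0]]
2 35 [[345.0, 158.0], [332.0, 212.0], [374.0, 160.0], [362.0, 214.0]]
2 42 [[362.0, 159.0], [350.0, 213.0], [391.0, 161.0], [379.0, 215.0]]
4 0 [[266.0, 153.0], [251.0, 207.0], [294.0, 155.0], [280.0, 209.0]]
4 14 [[299.0, 156.0], [285.0, 209.0], [328.0, 157.0], [315.0, 211.0]]
4 28 [[333.0, 158.0], [320.0, 211.0], [362.0, 159.0], [350.0, 213.0]]
4 35 [[350.0, 159.0], [337.0, 213.0], [379.0, 161.0], [367.0, 214.0]]
4 42 [[367.0, 160.0], [355.0, 214.0], [396.0, 162.0], [384.0, 216.0]]
```

```bash
python3 -c "
from h import *
a=cv2.imread('pics/t5.png')[140:235,250:390]
cv2.imwrite('pics/tc5.png',cv2.resize(a,None,fx=5,fy=5,interpolation=2))"
```

```text
(no output)
```

View pics/tc5.png

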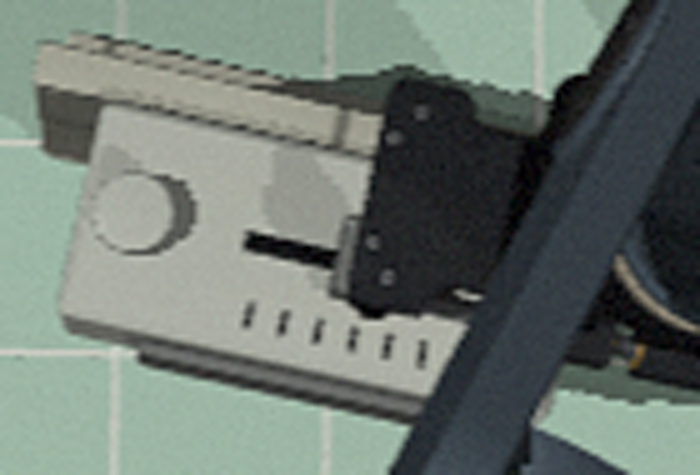

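Both views put the lever at about 35–37 mm, so it is balanced on the crest between notches 2 and 3. I'll go back behind it and push a few mm further, to about −19 at most.

```bash
python3 -m handwheel '[[0,-0.6,0,0,0,0,-1],[0,-0.6,0,0,0,0,-1],[0,-0.6,0,0,0,0,-1],[0,0,0,0,0,0,-1],[0,0,0.52,0,0,0,-1],[0,0,0.52,0,0,0,-1],[0,0,0.52,0,0,0,-1],[0,0,0.52,0,0,0,-1],[0,0,0,0,0,0,-1],[0,0,0,0,0,0,-1]]'>/dev/null; python3 st.py
```

```text
t 14.3833 disp x,y,z -0.37801986987862907 -34.85333169732087 235.31531651436805 width 0.0032878896364307874 yaw err deg 0.15887156237699399 Rz [-0.003  0.001 -1.   ]
F disp x,y,z 0.19905265118433055 -0.01277547293234267 -0.12880016457273225
```

```bash
python3 -m handwheel '[[0,-0.1,0,0,0,0,-1],[0,-0.1,0,0,0,0,-1],[0,-0.1,0,0,0,0,-1],[0,0,0,0,0,0,-1]]'>/dev/null; python3 st.py|cut -c1-70
for i in 1 2 3; do python3 -m handwheel '[[0,-0.04,0,0,0,0,-1],[0,-0.04,0,0,0,0,-1],[0,0,0,0,0,0,-1]]'>/dev/null; python3 st.py|cut -c1-70; done
python3 - <<'E'
from h import *
S=save('scene','pics/s7.png')
g=cv2.resize(cv2.cvtColor(S['image'][165:245,160:310],6),None,fx=5,fy=5,interpolation=2)
w=np.where(g[180,340:392]<105)[0]+340;print(w.min(),w.max())
E
```

```text
t 14.7167 disp x,y,z 0.5765888405482356 -25.45952838138897 237.0072488
F disp x,y,z 0.09303445536296082 -0.06256771076107656 0.35961441821012
t 14.9667 disp x,y,z 0.25213163162880753 -23.465471657118304 236.33914
F disp x,y,z 0.47327303384376035 0.027023118464837615 0.17947227015263
t 15.2167 disp x,y,z 0.23758608435271072 -21.138380389482222 236.13651
F disp x,y,z -0.5816944014599792 -0.14687678229811302 -0.3074276473295
t 15.4667 disp x,y,z 0.19500620204099342 -18.67407517341946 236.114999
F disp x,y,z 0.6807676653059161 -0.37170086794028107 0.288201888249251
340 391
```

```bash
python3 -m handwheel '[[0,0.3,0,0,0,0,-1],[0,0.3,0,0,0,0,-1],[0,0,-0.8,0,0,0,-1],[0,0,-0.8,0,0,0,-1],[0,0.8,-0.5,0,0,0,-1],[0,0.8,0,0,0,0,-1],[0,0.8,0,0,0,0,-1],[0,0.8,0,0,0,0,-1],[0,0,0,0,0,0,-1],[0,0,0,0,0,0,-1]]'>/dev/null; python3 - <<'E'
from h import *
S=save('scene','pics/s8.png')
ims=[dict(np.load(f'pics/{n}.npz'))['image'] for n in('s','s2','s4','s5','s8')]
G=[cv2.resize(i[190:225,205:265],(400,233),interpolation=2) for i in ims]
G.append(cv2.resize(save('top','pics/t8.png')['image'][180:215,290:350],(400,233),interpolation=2))
cv2.imwrite('pics/m8.png',np.vstack([np.hstack(G[2:4]),np.hstack(G[4:6])])[:,:,::-1])
E
```

```text
(no output)
```

View pics/m8.png

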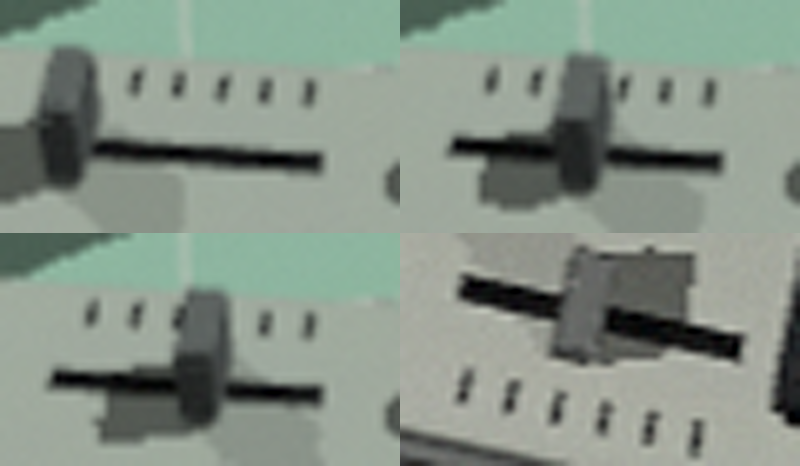

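Using a consistent scale, the lever is now 28 mm beyond its start position in the top view and about 42 mm from home in the scene view. That is notch 3, with the fingers clear of everything. Handing in.

```bash
python3 st.py; python3 -c "
from workcell import r
print(r.close_job())"
```

```text
t 16.45 disp x,y,z 0.15229496845978624 -132.99197945603038 298.94375619972914 width 0.0036249222473400417 yaw err deg 0.08194219895230365 Rz [-0.     0.001 -1.   ]
F disp x,y,z 0.002128860766488467 0.10817134360833736 -0.13052337290820493
the job is handed in; nothing more can be done
None
```

The lever was pushed back to its home stop, then forward to the third notch, where the last pictures show it at about 42 mm; I handed the job in at about 16 s and got no verdict back.

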